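Tip an angle bracket onto its back for drilling

TASK

Without picking it up, push the standing red angle bracket along the plywood board until its base plate is squarely up against the two steel stop blocks. Then, with the stops keeping its foot from sliding, tip it over between them so that its tall leg lies flat on the board, marked face up: guide it down gently all the way, never letting it drop. Leave it at rest with its base plate against both stops, and leave the tape measure, cup and wood block alone.

Things in the scene. Friction and masses are not known exactly. Their poses are not given: they have to be found in the camera images.
- board: Plywood drilling board, 300 x 170 x 18 mm, fixed on the bench, placed differently each time. Origin: centre of its underside; its top is 18 mm higher. x axis along the 300 mm length, in the direction in which the bracket is to be pushed and tipped; y across, z up.
- stops (a point): Point on the board's top midway between two fixed dark steel stop blocks (board x = 0, y = 0), axes as the board's. Each block is 26 mm (x) x 16 mm (y) x 16 mm high, centred at x = +13, y = -49 or +49 mm: their faces towards the bracket lie in the plane x = 0; the gap between them is 82 mm wide.
- bracket: Loose red L-shaped bracket of 8 mm plate, 0.25-0.4 kg, standing 20-50 mm short of the stops, up to 0.1 rad askew. Origin: middle of its lower front edge (heel). Axes as it stands: x forward to the stops, z up. Base plate: x -70 to 0, y -58 to 58, z 0 to 8 mm. Tall leg, at the front edge: x -8 to 0, y -25 to 25, z 8 to 130 mm; white marks on its rear face, which ends face up.
- bracket_inner (a point): Inner corner of the L, x = -8, y = 0, z = 8 mm of the bracket. Tilted 0.6 rad forward it balances (rubbing on the stops can hold it up to 0.8 rad); beyond, it falls forward, the plate swinging up. A fingertip kept in this corner first pushes the leg over, then stands in the way of the rising plate and can let it down slowly.
- bracket_corner (a point): Point at x = 0, y = 0, z = 8 mm of the bracket. Tipping against the stops presses the heel back by 8 mm in all, as the leg passes between the stops and the plate's ends catch on them; lying, the plate is upright with its inner (once upper) face against the stops, and this point is at point stops.
- bracket_top (a point): Middle of the top front edge of the tall leg: x = 0, y = 0, z = 130 mm of the bracket's frame. On the board's top when the bracket lies flat.
- tape_measure: Yellow tape measure, 62 x 32 x 56 mm high, standing loose on the bench beside the board; leave alone. Origin at the centre of its underside.
- red_cup: Red plastic cup, 72 mm across the rim, 90 mm high, loose on the bench beyond the board's +x end; leave alone. Origin at the centre of its underside.
- wood_block: Light wood offcut, 45 x 90 x 60 mm high, loose on the bench beside the board; leave alone. Origin at the centre of its underside.
Mind the look-alikes: they are no part of the job. Several things have the shape of the bracket; the one meant has the colours described above.

How it is judged:
On the way, in this order (a step that is already met when the one before it is completed fails the run):
1. the bracket, still standing, is pushed squarely up against both stops (x of bracket in the frame of board above -0.005 m and angle between the x axis of bracket and the x axis of board, either way round below 0.06 rad and angle between bracket's own z axis and vertical below 0.1 rad), for 0.2 s.
2. the bracket is tipped over and its tall leg lies on the board (angle between bracket's own z axis and vertical above 1.48 rad and x of bracket_top in the frame of board above 0.09 m), for 0.1 s.
At the end, for the whole second after the job is handed in: The bracket lies still on the board, tall leg flat (within about 3 degrees), pointing along the board's x axis (within 0.08 rad), marked face up, its base plate upright with the inner face within 6 mm of the stops (angle between bracket's own z axis and vertical between 1.52 and 1.62 rad and height (world z) of bracket_top below 0.026 m and height (world z) of bracket_corner below 0.024 m and x of bracket_top in the frame of board above 0.1 m and x of bracket_corner in the frame of board between -0.006 and 0.004 m and angle between the z axis of bracket and the x axis of board, either way round below 0.08 rad and linear speed of bracket below 0.02 m/s and angular speed of bracket below 0.1 rad/s); the robot touches nothing.
It fails at once if the bracket drops or is flung over (turns faster than 4 rad/s) (angular speed of bracket above 4 rad/s).
It fails at once if the bracket is lifted: its heel is over 20 mm above the board (height (world z) of bracket above 0.038 m).
It fails at once if the tape measure is moved by over 20 mm (distance of tape_measure from where it was at the start of the episode above 0.02 m).
It fails at once if the cup is moved by over 20 mm (distance of red_cup from where it was at the start of the episode above 0.02 m).
It fails at once if the wood block is moved by over 20 mm (distance of wood_block from where it was at the start of the episode above 0.02 m).
It also fails if it takes over 70 s, if anything falls off the work surface, if the arm or the gripper's body presses on something with over 40 N, if the wrist force passes 120 N, or if a joint passes its speed limit or range.

ROBOT

A 6-joint arm with a two-finger parallel gripper is mounted at the origin on the work surface. World frame = base frame: x ahead of the robot, y to its left, z up, the work surface at z = 0. Lengths are in m, angles in rad, forces in N, time in s.
With the tool pointing down it reaches from about 0.275 to 0.825 m from the base axis. Payload 4.9 kg.
Tool frame: the origin (TCP) lies midway between the tips of the shut fingers; the grasp point (between the pads) lies 19 mm behind it (grip_point_offset is the distance from the TCP to the grasp point, in m); z points along the fingers, y is the line along which they close (so a half turn about z gives the same grasp; the last joint's range is limited). The gripper opens to 85 mm and grips with 20 to 120 N. Pads are 22 mm wide; open, the fingers measure 114 mm over their backs; the gripper's body (76 mm by 85 mm) begins 54 mm behind the grasp point. The pads swing forward as they close: fully open they stand 13 mm farther back than shut.
Start: joints at [1.098, 0.326, -0.193, 1.052, 0, 1.437], TCP at [0.183, 0.519, 0.231] pointing down, gripper open.
Joint ranges: [-2.65, 2.65], [-0.97, 1.79], [-1.3, 1.35], [-1.93, 2.1], [-1.47, 1.37], [-3.14, 3.14]. Speed limits (rad/s): [2.57, 2.57, 3.14, 3.14, 3.14, 3.14].

INTERFACE

Orientations are given as a rotation vector (axis times angle).
In Python, from cell import * gives the robot as it stands. Calls block until the motion is done:
- movep(position, orientation): joint-space move of the TCP to a pose.
- move_l(position, velocity=0.15, rot=None, until_force=None): straight line of the TCP; rot=None keeps the orientation; velocity is the mean speed in m/s. With until_force (N) it stops when the force on the tool has changed by that much, and returns True; else False.
- set_joints(angles): joint-space move.
- let_go() and grab(newtons=None): open the fingers fully, or close them until they stop; newtons is the grip in N (None keeps the last).
- sleep(seconds).
- ik(position, orientation): joint angles nearest the present ones, or None.
- get_state(): the state.
- grab_frame(name): name is "side" or "top"; returns a dict with "img" (400x640x3 uint8, red, green, blue), "fx", "fy", "cx", "cy" (pixels), "k1" (the pictures are not rectified: a ray, as slopes to the right and down, at radius r is drawn at 1 + k1 r^2 times it, then the intrinsics apply), "cam_to_world" (4x4, takes a point from camera to world coordinates). Camera axes: x right, y down, z forward; pixel columns grow to the right and rows downward; lengths in m; the calibration is good to about 2 mm. A picture is of the moment at which its call begins. There is no depth.
A pose or a line that the arm cannot do raises MotionError and nothing moves.
- sign_off(): hands the job in; it is judged then, once.
Trained networks look in the newest picture that a camera, given by its name, has taken for a name from the list of things; names that differ only in an ending like _2 or _b are one class to them, and where a whole thing is asked for, a point or a joint stands for the part that bears it (a point fixed in the world has none). Each returns a list of dicts, best first, with "score" (0 to 1); they miss things now and then, are a little off and sometimes report something else, mostly with a low value. They report only what shows in the picture. A call takes as long as a camera call. They do not tell look-alikes from the thing itself.
- spot_in(camera, name): "centre" ([column, row] in pixels, amid what is visible of it).
- silhouettes(camera, name): "mask" (400x640 bool, what is visible of it) and "centre" ([column, row] in pixels, amid what is visible of it).
- tip_of(camera, name): "centre" ([column, row] in pixels: a listed point, or the origin of a listed thing).
The state is a dict: "clock": time; "q": joint angles; "joint_velocities": joint speeds; "tau": joint torques, N m; "position": TCP position; "eef_rot": TCP orientation; "contact_force": force on the tool from outside, world axes, zero at the start; "wrist_torque": the same for the moment, N m; "finger_gap": opening from 0.0 (shut) to 1.0 (fully open); "grasp_force": force on a finger pad.
Only numpy, scipy, OpenCV 4.12 (cv2) and the standard library are available. Lean on these libraries where they do the work, as an engineer would, in place of code of your own. Each camera call takes 0.05 s, during which the arm holds its last target. There are 200 camera calls.

## Working session

There is one attempt and no reset: what is moved stays moved. The work goes in short steps, each a Python script; the robot and the scene stay as the last script left them, time stands still between calls to the robot, and variables do not carry over. Pictures are saved under pics/ and viewed, at most 10 in all, crops included, and the job is handed in when it is done.

```bash
mkdir -p pics; ls; cat > h.py <<'E'
from cell import *
import numpy as np, cv2
def ray(f,px):
    x=(px[0]-f["cx"])/f["fx"]; y=(px[1]-f["cy"])/f["fy"]
    xd=np.array([x,y]); u=xd.copy()
    for _ in range(20): u=xd/(1+f["k1"]*(u@u))
    T=np.array(f["cam_to_world"]); d=T[:3,:3]@np.array([u[0],u[1],1]); return T[:3,3],d
def onz(f,px,z):
    o,d=ray(f,px); return o+d*(z-o[2])/d[2]
def proj(f,P):
    T=np.array(f["cam_to_world"]); c=T[:3,:3].T@(np.asarray(P,float)-T[:3,3]); u=c[:2]/c[2]
    u=u*(1+f["k1"]*(u@u)); return np.array([u[0]*f["fx"]+f["cx"],u[1]*f["fy"]+f["cy"]])
def save(f,n): cv2.imwrite("pics/"+n,cv2.cvtColor(f["img"],cv2.COLOR_RGB2BGR))
E
python3 - <<'E'
from h import *
for c in("top","side"):
    f=grab_frame(c); save(f,c+"0.png"); print(c,np.round(f["cam_to_world"],3).tolist(),f["fx"],f["k1"])
    for n,z in (("board",.018),("stops",.018),("bracket",.018),("bracket_inner",.026),("bracket_top",.148),("tape_measure",0),("red_cup",0),("wood_block",0)):
        for fn in ((tip_of,) if n=="stops" else (tip_of,spot_in)):
            for d in fn(c,n)[:3]: print(n,fn.__name__,np.round(d["centre"],1),round(d["score"],2),np.round(onz(f,d["centre"],z),3))
E
```

```text
pics
top [[0.018, -0.998, 0.068, 0.492], [-1.0, -0.018, 0.001, -0.005], [0.001, -0.068, -0.998, 0.966], [0.0, 0.0, 0.0, 1.0]] 376.13212129507593 -0.09180413463436499
board call [344.9 206.7] 0.93 [ 0.553 -0.06   0.018]
board call [359.3 212.7] 0.16 [ 0.539 -0.096  0.018]
board call [338.5 204.1] 0.86 [ 0.559 -0.043  0.018]
stops call [345.2 206. ] 0.63 [ 0.555 -0.06   0.018]
bracket call [447.5 189.3] 0.94 [ 0.602 -0.322  0.018]
bracket call [359.8 216.5] 0.93 [ 0.529 -0.097  0.018]
bracket call [406.6 297.3] 0.63 [ 0.328 -0.218  0.018]
bracket call [397.8 299.1] 0.92 [ 0.323 -0.196  0.018]
bracket call [371.6 219.8] 0.9 [ 0.521 -0.127  0.018]
bracket call [455.7 202.2] 0.59 [ 0.57  -0.343  0.018]
bracket_inner call [451.3 189.4] 0.78 [ 0.601 -0.329  0.026]
bracket_inner call [359.6 213.4] 0.67 [ 0.536 -0.096  0.026]
bracket_inner call [407.1 300.1] 0.63 [ 0.322 -0.218  0.026]
bracket_inner call [371.7 217.9] 0.81 [ 0.526 -0.127  0.026]
bracket_inner call [396.  301.5] 0.79 [ 0.319 -0.19   0.026]
bracket_inner call [455.6 195.9] 0.77 [ 0.585 -0.34   0.026]
bracket_top call [467.7 180
[... 1490 characters left out ...]
 -0.142  0.026]
bracket_top call [406.2 148. ] 0.83 [ 0.332 -0.198  0.148]
bracket_top call [301.8 126.9] 0.76 [ 0.595 -0.287  0.148]
bracket_top call [320.1 167.8] 0.71 [ 0.538 -0.101  0.148]
bracket_top call [404.1 186.1] 0.98 [ 0.356 -0.043  0.148]
bracket_top call [318.5 199.2] 0.95 [0.536 0.011 0.148]
bracket_top call [306.2 156.6] 0.56 [ 0.573 -0.145  0.148]
tape_measure call [247.9 216.6] 0.65 [ 0.717 -0.09   0.   ]
tape_measure call [250.2 207.4] 0.75 [ 0.718 -0.125  0.   ]
red_cup call [251.6 289.9] 0.95 [0.666 0.133 0.   ]
red_cup call [246.2 269.7] 0.76 [0.688 0.081 0.   ]
wood_block call [363.  262.1] 0.69 [0.434 0.044 0.   ]
wood_block call [361.1 254.5] 0.81 [0.438 0.022 0.   ]
```

```bash
python3 - <<'E'
import cv2,numpy as np
a=cv2.imread("pics/top0.png")[110:340,240:500]; b=cv2.imread("pics/side0.png")[100:330,210:440]
r=lambda i:cv2.resize(i,(400,int(i.shape[0]*400/i.shape[1])),interpolation=cv2.INTER_CUBIC)
a,b=r(a),r(b);h=min(len(a),len(b));cv2.imwrite("pics/both.png",np.hstack([a[:h],b[:h]]))
E
```

```text
(no output)
```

View pics/both.png

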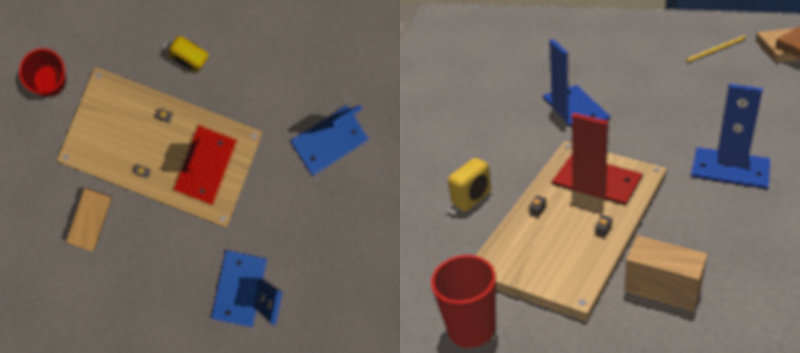

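Candidates for "bracket": red at (372,219), blue at (455,202), blue at (397,300). By its colour and by standing on the board, I choose the red one, with its +x towards the stops and cup (upper left in the top view). Next I fit the model to the masks and check it in a close crop.

```bash
cat >> h.py <<'E'
from scipy.optimize import minimize
S=4
def boxpts(b): return np.array([[x,y,z] for x in b[:2] for y in b[2:4] for z in b[4:]])/1000
BR=[(-70,0,-58,58,0,8),(-8,0,-25,25,8,130)]; BD=[(-150,150,-85,85,0,18)]; ST=[(0,26,-57,-41,18,34),(0,26,41,57,18,34)]
def RT(x,y,yaw,z=0,tilt=0):
    c,s=np.cos(yaw),np.sin(yaw); Rz=np.array([[c,-s,0],[s,c,0],[0,0,1]]); ct,st=np.cos(tilt),np.sin(tilt)
    return Rz@np.array([[ct,0,st],[0,1,0],[-st,0,ct]]),np.array([x,y,z])
def render(f,boxes,R,t):
    m=np.zeros((400,640),np.float32); big=np.zeros((400*S,640*S),np.uint8)
    for b in boxes:
        p=np.array([proj(f,R@q+t) for q in boxpts(b)])
        h=cv2.convexHull(np.float32((p+.5)*S-.5)); cv2.fillConvexPoly(big,np.int32(np.round(h*16)),255,shift=4)
    return cv2.resize(big,(640,400),interpolation=cv2.INTER_AREA)/255.
def redmask(f,px,r=90):
    h=cv2.cvtColor(f["img"],cv2.COLOR_RGB2HSV); m=((h[...,0]<8)|(h[...,0]>172))&(h[...,1]>140)&(h[...,2]>40)
    n,l,s,c=cv2.connectedComponentsWithStats(m.astype(np.uint8)); i=1+np.argmin([np.hypot(*(c[k]-px))+(1e4 if s[k,4]<150 else 0) for k in range(1,n)])
    return cv2.morphologyEx((l==i).astype(np.uint8),cv2.MORPH_CLOSE,np.ones((5,5)))
def fit(frames,masks,boxes,x0,z=0,tilt=None,d=(.01,.01,.06,.15)):
    n=3 if tilt is None else 4
    def cost(p): return sum(np.abs(render(f,boxes,*RT(p[0],p[1],p[2],z,p[3] if n==4 else 0))-m).sum() for f,m in zip(frames,masks))
    x0=np.array(list(x0)+([] if tilt is None else [tilt])); 
    for k in (1,.3):
        r=minimize(cost,x0,method="Nelder-Mead",options=dict(initial_simplex=np.vstack([x0]+[x0+k*np.eye(n)[i]*d[i] for i in range(n)]),xatol=2e-4,fatol=.2,maxiter=200)); x0=r.x
    return r.x,r.fun
def wire(img,f,boxes,R,t,col):
    for b in boxes:
        P=[proj(f,R@q+t) for q in boxpts(b)]
        for i in range(8):
            for k in (1,2,4):
                if not i&k: cv2.line(img,*[tuple(np.int32(np.round((P[j]+.5)*S))) for j in (i,i|k)],col,1)
E
cat > m.py <<'E'
from h import *
F=[grab_frame("top"),grab_frame("side")]
bm=[];
for c in("top","side"):
    bm.append(max(silhouettes(c,"board"),key=lambda d:d["score"])["mask"].astype(np.uint8))
rm=[redmask(F[0],(372,219)),redmask(F[1],(320,197))]
print([int(m.sum()) for m in bm+rm])
cb=[]
for f,m in zip(F,bm):
    h=cv2.convexHull(np.argwhere(m)[:,::-1].astype(np.int32)); mm=np.zeros((400,640),np.uint8); cv2.fillConvexPoly(mm,h,1); cb.append(mm)
y0=np.radians(180-0)-0
y0=np.arctan2(-.06+.13,.555-.526)
for nm,fr,ma in (("both",F,cb),("top",F[:1],cb[:1])): 
    b,c=fit(fr,ma,BD,(.555,-.06,y0)); print("board",nm,np.round(b,4),c)
    if nm=="both":B=b
for nm,fr,ma in (("both",F,rm),("top",F[:1],rm[:1]),("side",F[1:],rm[1:])):
    b,c=fit(fr,ma,BR,(.536,-.1,y0),z=.018); print("br",nm,np.round(b,4),c)
    if nm=="both":K=b
Rb,tb=RT(*B); Rk,tk=RT(*K,z=.018); print("rel",Rb.T@(tk-tb),K[2]-B[2]); np.savez("pose.npz",B=B,K=K)
o=[]
for f,(u,v) in zip(F,((350,205),(315,195))):
    i=cv2.resize(cv2.cvtColor(f["img"],cv2.COLOR_RGB2BGR),None,fx=S,fy=S,interpolation=cv2.INTER_CUBIC)
    wire(i,f,BD,Rb,tb,(255,255,0));wire(i,f,ST,Rb,tb,(0,255,0));wire(i,f,BR,Rk,tk,(255,255,255)); o.append(i[(v-65)*S:(v+65)*S,(u-50)*S:(u+50)*S])
cv2.imwrite("pics/fit.png",np.hstack(o))
E
python3 m.py
```

```text
[6462, 5406, 1203, 1282]
board both [ 0.559  -0.0568  1.2118] 522.164705882353
board top [ 0.5588 -0.0562  1.2116] 139.7450980392157
br both [ 0.5419 -0.0978  1.1985] 302.0705882352941
br top [ 0.5408 -0.0978  1.2056] 114.69019607843137
br side [ 0.5442 -0.0994  1.1523] 169.58823529411765
rel [-0.04442929  0.00164588  0.018     ] -0.013278702159741362
```

View pics/fit.png

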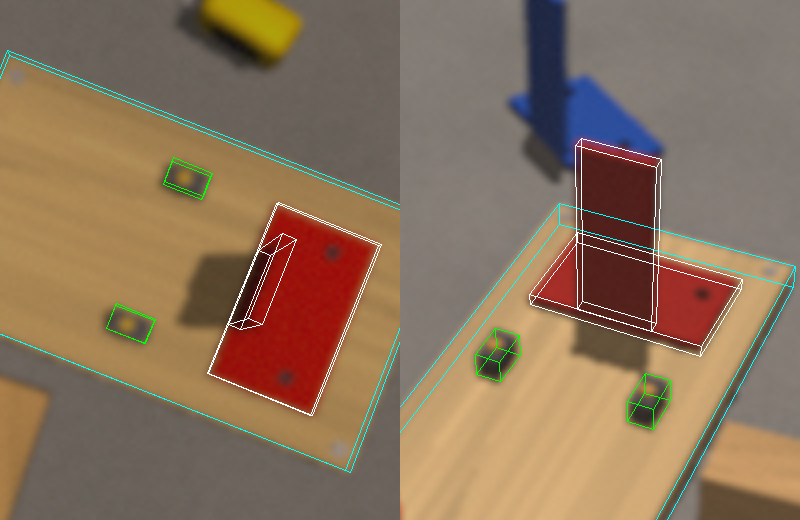

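The wireframes match the picture: the red bracket has its heel at board x of -44 mm and is nearly square, and the stops sit where expected. Plan:
1. Push the plate's rear edge low down with the two open fingers, which squares it.
2. Hold the leg by its side edges near the top.
3. Lead it along the arc about the heel, so it is held all the way down.

```bash
cat >> h.py <<'E'
from scipy.spatial.transform import Rotation as Ro
try:
    B=np.load("pose.npz")["B"]
    RB,TB=RT(*B)
    W=lambda x,y,z: RB@np.array([x,y,z])/1000+TB     # board frame (mm, z from bench) -> world
    def rot(flip=0,yaw=0):
        a=B[2]+yaw+np.pi*flip; c,s=np.cos(a),np.sin(a)
        return Ro.from_matrix(np.array([[c,s,0],[s,-c,0],[0,0,-1]])).as_rotvec()  # tool x along board x
except FileNotFoundError: pass
E
python3 - <<'E'
from h import *
print(get_state()["clock"])
for fl in (0,1):
    for p in ((-140,1,100),(-140,1,8),(-80,1,8),(-4,1,230),(-4,1,115),(104,1,16)):
        q=ik(W(*p),rot(fl)); print(fl,p,None if q is None else np.round(q,2))
E
```

```text
1.8
0 (-140, 1, 100) [-0.49  0.44 -0.39  0.74  0.    1.44]
0 (-140, 1, 8) [-0.49  0.56 -0.47  0.53  0.    1.44]
0 (-80, 1, 8) [-0.38  0.57 -0.46  0.54  0.    1.55]
0 (-4, 1, 230) [-0.24  0.35 -0.17  1.06  0.    1.69]
0 (-4, 1, 115) [-0.24  0.45 -0.33  0.79  0.    1.69]
0 (104, 1, 16) [-0.06  0.63 -0.32  0.63  0.    1.87]
1 (-140, 1, 100) [-0.49  0.44 -0.39  0.74  0.   -1.7 ]
1 (-140, 1, 8) [-0.49  0.56 -0.47  0.53  0.   -1.7 ]
1 (-80, 1, 8) [-0.38  0.57 -0.46  0.54  0.   -1.59]
1 (-4, 1, 230) [-0.24  0.35 -0.17  1.06  0.   -1.45]
1 (-4, 1, 115) [-0.24  0.45 -0.33  0.79  0.   -1.45]
1 (104, 1, 16) [-0.06  0.63 -0.32  0.63  0.   -1.27]
```

```bash
python3 - <<'E'
from h import *
def rel(): 
    s=get_state(); return np.round(np.r_[(RB.T@(np.array(s["position"])-TB))*1000,s["contact_force"],s["clock"]],1)
movep(W(-138,1.5,235),rot()); move_l(W(-138,1.5,40),.2)
print(move_l(W(-138,1.5,7),.05,until_force=4),rel())
print(move_l(W(-95,1.5,7.5),.04,until_force=12),rel())
print(move_l(W(-70,1.5,7.5),.02,until_force=10),rel())
sleep(.4); print(rel())
E
cat > m2.py <<'E'
from h import *
import sys
def meas(c0=(.555,-.06),tilt=0,z=.018):
    F=[grab_frame("top"),grab_frame("side")]; P=np.r_[c0,.05]
    rm=[redmask(f,proj(f,P)) for f in F]
    k,c=fit(F,rm,BR,(*c0,B[2]),z=z,tilt=tilt); R,t=RT(*k[:3],z=z)
    print([int(m.sum()) for m in rm],"rel mm",np.round(RB.T@(t-TB)*1000,1),"dyaw",round(k[2]-B[2],3),"tilt",round(k[3],3),"cost",round(c)); return F,k
if __name__=="__main__": meas()
E
```

```text
False [-1.38e+02  1.40e+00  7.00e+00  3.00e-01  0.00e+00 -1.00e-01  6.50e+00]
False [-95.    1.4   7.6   0.6   0.4  -0.3   7.7]
True [-82.3   1.4   7.4   0.3  -1.6   1.6   8.5]
[-82.5   2.2   6.8  -0.4  -0.1   0.2   8.9]
```

```bash
python3 - <<'E'
from h import *
from m2 import meas
def rel(): 
    s=get_state(); return np.round(np.r_[(RB.T@(np.array(s["position"])-TB))*1000,s["contact_force"],s["clock"]],1)
print(move_l(W(-74,1.5,7.5),.02,until_force=18),rel()); sleep(.3); print(rel())
move_l(W(-92,1.5,7.5),.08); move_l(W(-100,1.5,240),.25)
F,k=meas(); print(rel())
E
```

```text
True [-82.6   2.3   6.9  -0.1  -3.2   1.4   9.2]
[-82.6   2.4   6.8  -0.9  -3.7   2.    9.5]
[1198, 1314] rel mm [ 0.1  1.9 18. ] dyaw -0.018 tilt 0.017 cost 352
[-99.9   2.6 238.3  -0.9  -0.3   0.4  11. ]
```

```bash
python3 - <<'E'
from h import *
def rel(): 
    s=get_state(); return np.round(np.r_[(RB.T@(np.array(s["position"])-TB))*1000,s["contact_force"],s["clock"],s["finger_gap"],s["grasp_force"]],2)
move_l(W(-4,1.9,220),.2); move_l(W(-4,1.9,124),.08,until_force=6); print(rel())
grab(20); print(rel())
from m2 import meas
F,k=meas()
i=np.hstack([f["img"][v-75:v+75,u-100:u+100] for f,(u,v) in zip(F,((355,200),(315,195)))])
cv2.imwrite("pics/grip.png",cv2.cvtColor(cv2.resize(i,None,fx=2,fy=2,interpolation=3),4))
E
```

```text
[ -3.92   1.45 124.56   0.59  -0.17   0.47  12.97   1.     0.  ]
[ -3.96   1.73 124.42  -0.82   0.72   4.42  13.38   0.58  21.07]
[749, 1309] rel mm [-0.4 -0.4 18. ] dyaw -0.031 tilt 0.019 cost 2292
```

View pics/grip.png

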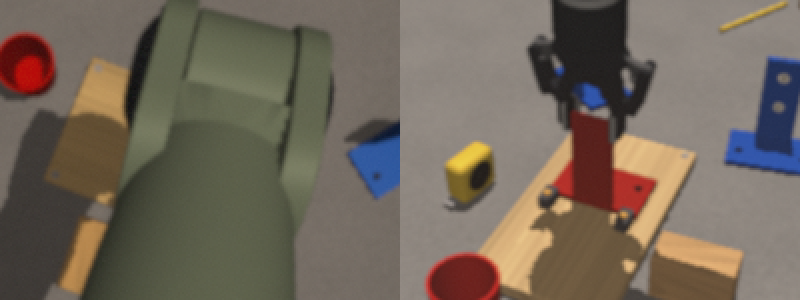

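The side view shows both fingers holding the leg's edges near its top, with the gap matching 50 mm. Next I start the arc.

```bash
cat > arc.py <<'E'
from h import *
import sys
a,b=map(float,sys.argv[1:3]); v=float(sys.argv[3]) if len(sys.argv)>3 else .035
def P(t):
    s,c=np.sin(t),np.cos(t); return W(104*s-4*c,1.9,18+112*c+4*s-6)
for t in np.arange(a,b+1e-6,.1 if b<1.3 else .05):
    move_l(P(t),v); s=get_state(); print(round(t,2),np.round((RB.T@(np.array(s["position"])-TB))*1000-RB.T@(P(t)-TB)*1000,1),np.round(RB.T@s["contact_force"],1),round(s["finger_gap"],3),round(s["grasp_force"],1),round(s["clock"],1))
E
python3 arc.py .1 .6
python3 - <<'E'
from m2 import *
F=[grab_frame("side")]; f=F[0]
rm=[redmask(f,proj(f,W(20,0,60)))]
k,c=fit(F,rm,BR,(*W(-4,1.9,0)[:2],B[2]),z=.018,tilt=.6); print(rm[0].sum(),RB.T@(np.r_[k[:2],0]-TB)*1000,k[2]-B[2],k[3],c)
i=f["img"][110:260,220:420]
cv2.imwrite("pics/arc1.png",cv2.cvtColor(cv2.resize(i,None,fx=3,fy=3,interpolation=3),4))
E
```

```text
0.1 [-0.  -0.2  0.1] [-0.9  0.3  4.6] 0.579 21.4 13.9
0.2 [ 0.1 -0.2  0. ] [-0.6 -0.4  3. ] 0.582 21.6 14.4
0.3 [ 0.2 -0.2  0.1] [-0.2 -0.3  4. ] 0.578 21.9 14.8
0.4 [ 0.2 -0.2  0.1] [-0.4 -0.8  5. ] 0.581 22.3 15.3
0.5 [ 0.5 -0.2  0.3] [ 1.2 -0.7  5.5] 0.581 22.7 15.7
0.6 [ 0.8 -0.3  0.4] [1.5 0.5 5.2] 0.583 23.0 16.2
1051 [-4.05559139  0.39936689  0.        ] 0.024109810983859337 0.5183620229882382 353.7176470588235
```

View pics/arc1.png

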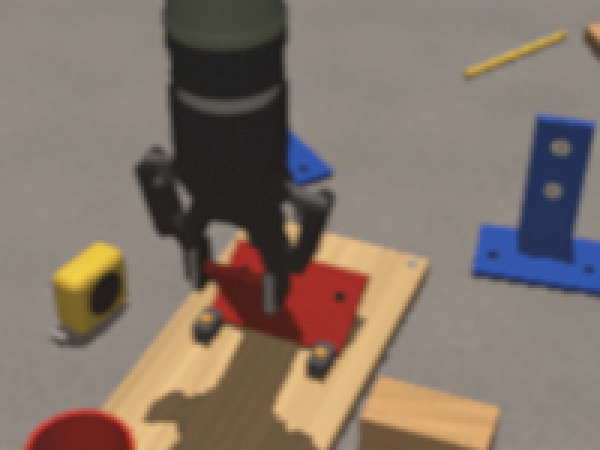

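The view shows the bracket tilted about 0.55 rad between the fingers, with its foot against the stops and low forces. I continue.

```bash
python3 arc.py .7 1.2 .03
```

```text
0.7 [ 1.1 -0.3  0.5] [ 2.7 -1.4  6.5] 0.579 23.2 16.7
0.8 [ 1.5 -0.4  0.5] [ 3.5 -0.5  6.2] 0.58 23.4 17.2
0.9 [ 1.9 -0.4  0.6] [4.4 0.  5.5] 0.577 23.5 17.8
1.0 [ 0.5 -0.2  0.2] [ 3.8 -0.4  5. ] 0.578 23.5 18.3
1.1 [-0.3  0.3 -0.3] [ 1.9 -1.2  2.4] 0.579 23.3 18.8
1.2 [-0.2  0.4 -0.4] [2.  0.2 1.9] 0.58 23.2 19.3
```

```bash
python3 - <<'E'
from m2 import *
F=[grab_frame("side")]; f=F[0]
rm=[redmask(f,proj(f,W(-10,0,50)))]
k,c=fit(F,rm,BR,(*W(-8,1.9,0)[:2],B[2]),z=.018,tilt=1.2); print(rm[0].sum(),RB.T@(np.r_[k[:2],0]-TB)*1000,k[2]-B[2],k[3],c)
i=f["img"][110:260,220:420]
cv2.imwrite("pics/arc2.png",cv2.cvtColor(cv2.resize(i,None,fx=3,fy=3,interpolation=3),4))
E
```

```text
611 [-11.16089361  -2.10269419   0.        ] 0.12318591443704907 0.4074049561324172 750.6431372549018
```

View pics/arc2.png

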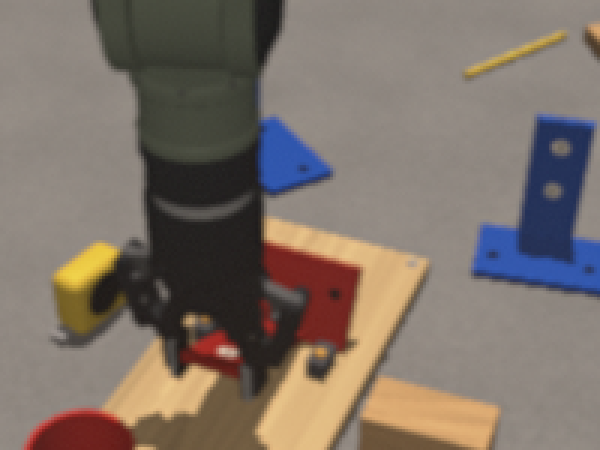

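The view shows the plate rising behind the stops and the leg still held, at about 1.2 rad. Now the last stretch, slowly.

```bash
python3 arc.py 1.25 1.5708 .02; python3 - <<'E'
from h import *
sleep(.3)
def rel(): 
    s=get_state(); return np.round(np.r_[(RB.T@(np.array(s["position"])-TB))*1000,RB.T@s["contact_force"],s["clock"],s["finger_gap"]],2)
print(rel()); print(move_l(W(104,1.9,15),.01,until_force=8),rel())
f=grab_frame("side");i=f["img"][110:260,220:420]
cv2.imwrite("pics/arc3.png",cv2.cvtColor(cv2.resize(i,None,fx=3,fy=3,interpolation=3),4))
E
```

```text
1.25 [ 0.   0.1 -0.1] [ 2.3 -0.3  1.9] 0.582 23.2 19.8
1.3 [-0.1 -0.  -0.1] [ 2.4 -0.7  2.2] 0.583 23.2 20.2
1.35 [-0.1  0.  -0.2] [ 1.7 -0.4  1.9] 0.576 23.1 20.6
1.4 [-0.1  0.1 -0.2] [ 0.9 -0.6  1.8] 0.58 23.1 21.1
1.45 [-0.1  0.1 -0.2] [0.8 0.  1.8] 0.579 23.1 21.5
1.5 [-0.1  0.1 -0.2] [ 0.8 -0.5  1.1] 0.577 23.1 21.9
1.55 [-0.1  0.1 -0.2] [ 0.9 -1.1 -0.1] 0.582 23.1 22.4
[103.79   1.97  18.34   1.06   0.3    0.93  22.67   0.58]
True [ 1.0418e+02  1.9100e+00  1.5270e+01 -2.0000e-02  3.2000e-01  3.6000e+00
  2.3060e+01  5.8000e-01]
```

View pics/arc3.png

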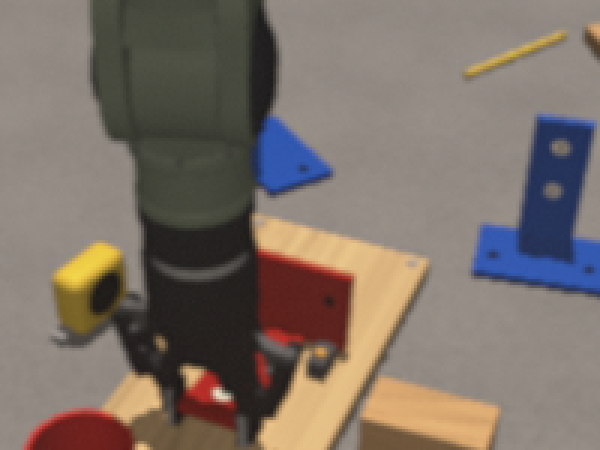

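The leg is down on the board, with its white marks up and the plate upright behind the stops. I release it, lift away and measure.

```bash
python3 - <<'E'
from m2 import *
let_go(); move_l(W(104,1.9,180),.1); movep([.25,.4,.3],rot()); 
print(get_state()["clock"],get_state()["contact_force"])
F,k=meas(tuple(W(-8,1.9,0)[:2]),tilt=1.57)
R,t=RT(*k[:3],z=.018,tilt=k[3])
for n,p in (("corner",(0,0,.008)),("top",(0,0,.13))): print(n,np.round((RB.T@(R@np.array(p)+t-TB))*1000,1))
Z=[]
for f,(u,v) in zip(F,((340,200),(310,215))):
    i=cv2.resize(cv2.cvtColor(f["img"],4),None,fx=S,fy=S,interpolation=3); Z.append(i[(v-60)*S:(v+60)*S,(u-50)*S:(u+50)*S])
cv2.imwrite("pics/end.png",np.hstack(Z))
E
```

```text
27.2083 [ 0.67341442 -0.2464418  -0.36371229]
[1003, 1769] rel mm [-18.1   1.9  18. ] dyaw -0.007 tilt 1.618 cost 485
corner [-10.1   1.9  17.6]
top [111.8   1.   11.9]
```

View pics/end.png

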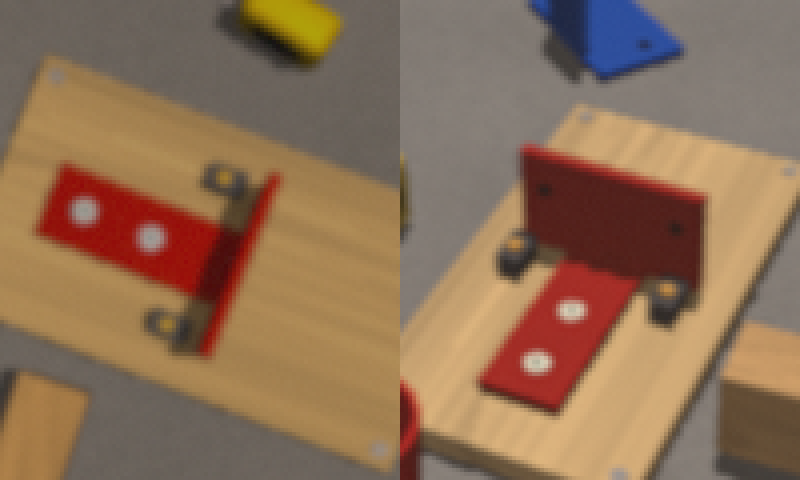

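The plate stands about 10 mm off the stops; otherwise it lies well. I push it home from behind with the open fingers, tips 25 mm above the board so the gripper's body clears the plate.

```bash
python3 - <<'E'
from m2 import *
def rel(): 
    s=get_state(); return np.round(np.r_[(RB.T@(np.array(s["position"])-TB))*1000,RB.T@s["contact_force"],s["clock"]],1)
movep(W(-55,1.9,230),rot()); move_l(W(-55,1.9,32),.15); print(rel())
print(move_l(W(-10,1.9,32),.015,until_force=10),rel()); sleep(.3); print(rel())
move_l(W(-55,1.9,32),.06); move_l(W(-55,1.9,200),.2); movep([.25,.4,.3],rot()); print(rel())
F,k=meas(tuple(W(-8,1.9,0)[:2]),tilt=1.57)
R,t=RT(*k[:3],z=.018,tilt=k[3]); print(np.round((RB.T@(R@np.array((0,0,.008))+t-TB))*1000,1))
Z=[]
for f,(u,v) in zip(F,((340,200),(310,215))):
    i=cv2.resize(cv2.cvtColor(f["img"],4),None,fx=S,fy=S,interpolation=3); Z.append(i[(v-60)*S:(v+60)*S,(u-50)*S:(u+50)*S])
cv2.imwrite("pics/end2.png",np.hstack(Z))
E
```

```text
[-55.    1.2  32.8   0.   -0.5   0.2  30.9]
True [-21.6   1.8  32.3  -1.6  -0.6   5.1  33. ]
[-21.6   1.8  32.2  -0.7   0.1   4.7  33.3]
[319.  449.1 299.8   1.1  -0.6  -0.8  37.1]
[998, 1762] rel mm [-9.3  1.7 18. ] dyaw -0.003 tilt 1.611 cost 532
[-1.4  1.7 17.7]
```

View pics/end2.png

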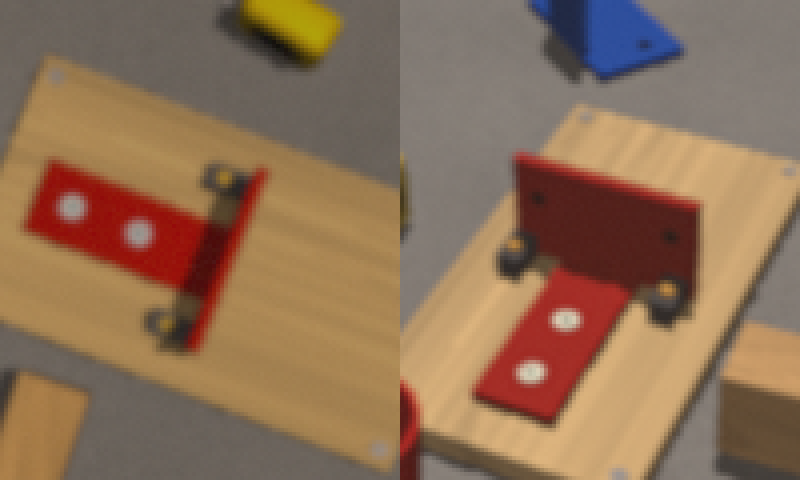

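The plate now touches both stops, the leg lies flat with its marks up, and the robot is clear. Handing in.

```bash
python3 -c "
from cell import *
print(sign_off())"
```

```text
the job is handed in; nothing more can be done
None
```

I pushed the bracket square against both stops and lowered it under control, then nudged it back about 10 mm to the stops and handed the job in: leg flat, marks up, corner measured 1.4 mm short of the stop faces (limit 6 mm); no verdict was returned.

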